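# Park the trolley, hang up the scoop, release the brake

## Robot

A 6-joint arm with a two-finger parallel gripper is mounted at the origin on the work surface. World frame = base frame: x ahead of the robot, y to its left, z up, the work surface at z = 0. Lengths are in m, angles in rad, forces in N, time in s.
With the tool pointing down it reaches from about 0.35 to 0.85 m from the base axis. Payload 8.1 kg.
Tool frame: the origin (TCP) lies at the very end of the fingers, on their centre line; the grasp point (between the pads) lies 19 mm behind it; z points along the fingers, y is the line along which they close (so a half turn about z gives the same grasp; the last joint's range is limited). The gripper opens to 93 mm and grips with 3 to 60 N. Pads are 15 mm wide; open, the fingers measure 128 mm over their backs; the gripper's body (75 mm by 188 mm) begins 65 mm behind the grasp point.
Start: joints at [1.092, 0.13, 1.488, -0, 1.523, -0.085], TCP at [0.23, 0.554, 0.219] pointing down, gripper open.
Joint ranges: [-2.96, 2.96], [-0.89, 2.26], [0.02, 2.5], [-1.34, 4.48], [0, 2.73], [-2.66, 2.66]. Speed limits (rad/s): [2.39, 2.39, 2.79, 3.14, 3.14, 3.14].

## Interface

Orientations are given as a rotation vector (axis times angle).
In Python, from plant import robot, imaging gives the robot as it stands.
- The arm moves only by the tool jog_arm, never from a script. Its argument "rows" is a list of rows, each a list of 2 entries, a list of its own where there are three numbers: the shift along the tool's x, y, z each as a share of 0.2 m, from -1 to 1, then the turn, a rotation vector about the tool's x, y, z each as a share of pi/2 rad, from -1 to 1. A call has 1 to 5 rows; each row is the pose to reach, as a shift and turn from the pose commanded when the call began, along the tool's axes at that moment; what a row does not reach only later rows make up. A row lasts 1/10 s, in which the tool goes at most 50 mm and 8.59 degrees, less where a joint would pass 70% of its speed; a pose out of reach is approached as far as the arm can. A call with a number of a shift or a turn outside -1 to 1 is refused whole. A call with a gripper value outside its range is refused whole. "hand" is the closure, from -1 (fully open) to 1 (shut), set as the call begins (left out, the last holds). The fingers move at their own pace and stop on an object; "squeeze" is the grip in N (left out, the last holds). Time passes only in rows, so rows that repeat a pose let the fingers close. It gives the time, the measured TCP pose, the force, the opening and the grip force at its end, in the units of the state.
- robot.read_state(): the state, without advancing time (a new reading comes with each control period).
- imaging.read_camera(name): name is "side" or "top"; returns a dict with "frame" (480x640x3 uint8, red, green, blue), "vertical_fov" (degrees; the focal length in pixels is half the picture's height over the tangent of half this angle, whatever the lens; pixels are square), "cx", "cy" (the principal point, pixels), "k1" (the pictures are not rectified: a ray, as slopes to the right and down, at radius r is drawn at 1 + k1 r^2 times it, then the intrinsics apply), "R" (3x3) and "t" (3): a world point X has camera coordinates R X + t. Camera axes: x right, y down, z forward; pixel columns grow to the right and rows downward; lengths in m; the calibration is good to about 2 mm. A picture is of the moment at which its call begins. There is no depth.
- robot.close_job(): hands the job in; it is judged then, once.
The state is a dict: "t": time; "q": joint angles; "dq": joint speeds; "joint_torque": joint torques, N m; "tool_pos": TCP position; "orientation": TCP orientation; "force": force on the tool from outside, world axes, zero at the start; "wrist_torque": the same for the moment, N m; "opening": finger opening in m; "gripper_force": force on a finger pad.
Only numpy, scipy, OpenCV 4.12 (cv2) and the standard library are available. Lean on these libraries where they do the work, as an engineer would, in place of code of your own. Each camera call takes 0.05 s, during which the arm holds its last target. There are 200 camera calls.

## Task

Pull the trolley's brake lever back from its rest, towards the red button, until it latches in the notch at the green marks, and let go of it so that the brake holds. Only then hang the yellow scoop by its loop handle on the steel hook and leave it hanging there by itself. Finally press the red release button and let it come up again, so that the lever springs all the way back to its rest; do not disturb the pot, the cup or the two wooden spoons.

Things in the scene. Friction and masses are not known exactly. Their poses are not given: they have to be found in the camera images.
- brake: grey hand-brake console fixed on the trolley top, 210 mm long (x), 90 mm wide. Origin on the trolley top below the lever's hinge; x points from the red button to the lever's rest side, y along the hinge, z up. Two cheeks with quadrant rims (172 mm high, 64 mm over both, x -60 to 60 mm, rims fan to x 50 mm) flank the lever; nose block under the button x -140 to -60 mm, 55 mm high
- lever_hinge (a point): point on the lever's hinge axis, 85 mm above the console origin; axes as the console
- lever_bar (a point): middle of the black T-bar on the lever's end: round, 18 mm thick, 90 mm long (along console y), 120 mm from the hinge, on a 14 mm steel rod. At lever 0 it is 77 mm towards console +x of the hinge, 177 mm above the trolley top; upright 205 mm high
- green_mark (a point): middle between the two green marks on the rims, 163 mm high, straight above the hinge: the lever stands upright between them when latched in the green notch (white marks: the notch before; orange: the notch after)
- lever (a joint): brake lever angle, rad: 0 at rest, leaning 0.7 from upright to console +x; grows as it is pulled over towards the button (console -x), upright at 0.7. A spring (4 N at the bar) draws it back. A ratchet holds it at 0.35 (white), 0.70 (green), 1.05 (orange); pull 0.05 past a notch to click in. It goes back only while the button is pressed. Stop 1.22. Starts at 0 or in the white notch
- release (a joint): travel of the red button in m: 0 up, 0.011 fully down; full travel takes about 6 N, and the ratchet lets go from about 0.007 down. It also bobs by itself as the lever clicks over the notches
- release_top (a point): centre of the top face of the red round release button, 36 mm across, 73 mm above the trolley top, 100 mm from the hinge towards console -x; press straight down
- scoop: loose yellow plastic scoop, 140 mm long (x), 70 wide, 118 high, 0.15 kg: bowl with walls up to 50 mm and an upright lengthwise loop handle over it. Origin under its floor's middle, x to the open mouth, z up. Handle bar 14 mm thick along x, -64 to 60 mm, centre line 111 mm high in the middle, 102 at the ends; opening below it 50 mm high, 105 long. Starts standing on its floor
- scoop_apex (a point): highest point of the handle bar's centre line, in the middle of its length, 111 mm above the scoop's underside; here the hook should carry it
- scoop_grip (a point): point of the handle bar 34 mm behind the middle (scoop x -34 mm), 106 mm above the underside: a grasp across the bar here leaves the middle free for the hook
- hookstand: fixed steel hook stand: base plate 110 x 120 x 10 mm, round post 14 mm thick, 189 mm high. The hook is an 8 mm rod leaving the post's top level towards the stand's -x for 98 mm, centre line 185 mm above the trolley top, ending in a tip bent up by 14 mm at x -108 mm. Origin on the trolley top below the post; z up
- hook_seat (a point): point on the hook rod's centre line, 55 mm from the post towards the tip, 185 mm above the trolley top; axes as the hook stand (the free end is towards -x)
- pot: bystander: blue enamel pot with white lid and black knob, 150 mm across (handles 188 mm), 127 mm high, 0.9 kg; origin under its middle
- cup: bystander: white ceramic cup with a handle, 76 mm across, 85 mm high; origin under its middle
- spoon_a: bystander: light wooden spoon, 200 mm long along its x, lying flat; origin under its middle
- spoon_b: bystander: darker wooden spoon, 200 mm long along its x, lying flat; origin under its middle

How it is judged:
On the way, in this order (a step that is already met when the one before it is completed fails the run):
1. the brake lever is latched in the green notch (0.60 to 0.82 rad) and let go, with the scoop not yet moved from its place (by less than 3 cm) (value of joint lever between 0.6 and 0.82 rad and contact force between each of the arm, the fingers and brake below 0.1 N and distance of scoop from where it was at the start of the episode below 0.03 m), for 0.3 s.
2. the scoop hangs by its handle on the hook, let go and still, while the brake lever is still latched in the green notch (z of scoop_apex in the frame of hook_seat between 0 and 0.03 m and x of scoop_apex in the frame of hook_seat between -0.05 and 0.045 m and y of scoop_apex in the frame of hook_seat between -0.055 and 0.055 m and angle between scoop's own z axis and vertical below 0.7 rad and contact force between scoop and hookstand above 0.4 N and contact force between the fingers and scoop below 0.1 N and linear speed of scoop below 0.05 m/s and value of joint lever between 0.6 and 0.82 rad), for 0.3 s.
At the end, for the whole second after the job is handed in: scoop hangs still by its handle on the hook: bar top 0 to 30 mm above the rod's centre line, -50 to 45 mm along the hook and within 55 mm sideways of hook_seat, tilt under 0.7 rad, slower than 0.05 m/s, not held; lever at rest (below 0.08 rad), button up (below 3 mm) (z of scoop_apex in the frame of hook_seat between 0 and 0.03 m and x of scoop_apex in the frame of hook_seat between -0.05 and 0.045 m and y of scoop_apex in the frame of hook_seat between -0.055 and 0.055 m and angle between scoop's own z axis and vertical below 0.7 rad and contact force between scoop and hookstand above 0.4 N and contact force between the fingers and scoop below 0.1 N and linear speed of scoop below 0.05 m/s and contact force between each of the arm, the fingers and brake below 0.1 N and value of joint lever below 0.08 rad and value of joint release below 0.003 m); the robot touches nothing.
It fails at once if the pot is moved by more than 3 cm (distance of pot from where it was at the start of the episode above 0.03 m).
It fails at once if the cup is moved by more than 3 cm (distance of cup from where it was at the start of the episode above 0.03 m).
It fails at once if the spoon a is moved by more than 3 cm (distance of spoon_a from where it was at the start of the episode above 0.03 m).
It fails at once if the spoon b is moved by more than 3 cm (distance of spoon_b from where it was at the start of the episode above 0.03 m).
It also fails if it takes over 72 s, if anything falls off the work surface, if the arm or the gripper's body presses on something with over 40 N, if the wrist force passes 120 N, or if a joint passes its speed limit or range.

## Working session

There is one attempt and no reset: what is moved stays moved. The work goes in short steps, Python scripts to look and compute and a tool call to move; the robot and the scene stay as the last step left them, time stands still between calls to the robot, and variables do not carry over. Pictures are saved under pics/ and viewed, at most 10 in all, crops included, and the job is handed in when it is done.

Besides the shell and the picture viewer there is one more tool, called after "Call:" as a command line: name --argument value ..., lists and objects as JSON in quotes. jog_arm: Moves the arm, as the interface text tells. Its arguments: {"type":"object","properties":{"rows":{"type":"array"},"hand":{"type":"number"},"squeeze":{"type":"number"}},"required":["rows"]}

```bash
mkdir -p pics
cat > h.py <<'E'
import numpy as np, cv2
from plant import robot, imaging
from scipy.spatial.transform import Rotation as Ro
def snap(n,f):
    c=imaging.read_camera(n); cv2.imwrite('pics/'+f,c['frame'][:,:,::-1]); np.save(n+'.npy',c,allow_pickle=True); return c
def load(n): return np.load(n+'.npy',allow_pickle=True).item()
def ray(c,u,v):
    f=240/np.tan(np.radians(c['vertical_fov'])/2)
    K=np.array([[f,0,c['cx']],[0,f,c['cy']],[0,0,1.]])
    p=np.array([(u-c['cx'])/f,(v-c['cy'])/f]); s=p.copy()
    for _ in range(30): s=p/(1+c['k1']*(s@s))
    R=np.array(c['R']); t=np.array(c['t'])
    return -R.T@t, R.T@np.array([s[0],s[1],1.])
def atz(c,u,v,z):
    o,d=ray(c,u,v); return o+d*(z-o[2])/d[2]
def proj(c,X):
    f=240/np.tan(np.radians(c['vertical_fov'])/2)
    x=np.array(c['R'])@np.array(X)+np.array(c['t']); s=x[:2]/x[2]; s=s*(1+c['k1']*(s@s))
    return np.array([c['cx'],c['cy']])+f*s
def tri(c1,p1,c2,p2):
    o1,d1=ray(c1,*p1);o2,d2=ray(c2,*p2)
    A=np.stack([d1,-d2],1);k=np.linalg.lstsq(A,o2-o1,rcond=None)[0]
    a=o1+d1*k[0];b=o2+d2*k[1]
    return (a+b)/2, np.linalg.norm(a-b)
E
python3 -c "
from h import *
for n in ('top','side'):
    c=snap(n,n+'0.png'); print(n,{k:v for k,v in c.items() if k!='frame'})
s=robot.read_state();print(s)"
```

```text
top {'vertical_fov': 44.189810678335796, 'cx': 314.079759392646, 'cy': 239.0873500439437, 'k1': -0.045394182844693695, 'R': array([[-1.09585742e-02, -9.99939498e-01, -9.54190971e-04],
       [-9.84282587e-01,  1.09551828e-02, -1.76260528e-01],
       [ 1.76260317e-01, -9.92370520e-04, -9.84343089e-01]]), 't': array([0.06120422, 0.61855473, 1.43250046])}
side {'vertical_fov': 55.30267327393927, 'cx': 318.8318017013429, 'cy': 233.74812450241046, 'k1': -0.027920270008986794, 'R': array([[ 0.82124143, -0.57012578, -0.02278386],
       [-0.32359293, -0.43249002, -0.84156996],
       [ 0.46994694,  0.69850481, -0.53966739]]), 't': array([-0.44300596,  0.34623352,  1.05912511])}
{'t': 0.1, 'q': array([ 1.09160025e+00,  1.31096063e-01,  1.48912858e+00,  1.11368921e-05,
        1.52297735e+00, -8.53472996e-02]), 'dq': array([-0.00069593, -0.00014488, -0.0032828 ,  0.00033514, -0.00128315,
       -0.0006743 ]), 'joint_torque': array([ 1.54484391e-03, -5.61349976e+01, -4.93090439e+01,  7.70963053e-02,
        2.93363188e-02, -5.10417624e-05]), 'tool_pos': array([0.22996806, 0.55365184, 0.21770906]), 'orientation': array([-6.14576309e-01, -3.08042385e+00,  2.42267656e-03]), 'force': array([-0.48229384,  0.22307897,  0.49769721]), 'wrist_torque': array([-0.01230665, -0.01205285,  0.01067614]), 'gripper_force': 0.0, 'opening': 0.09265895844652434}
```

View pics/top0.png

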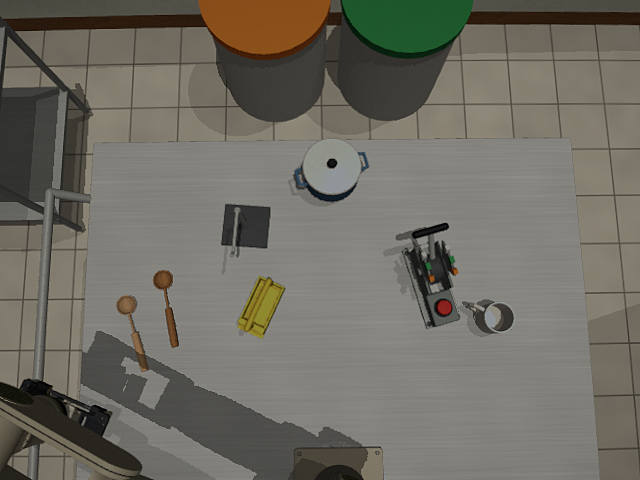

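View pics/side0.png

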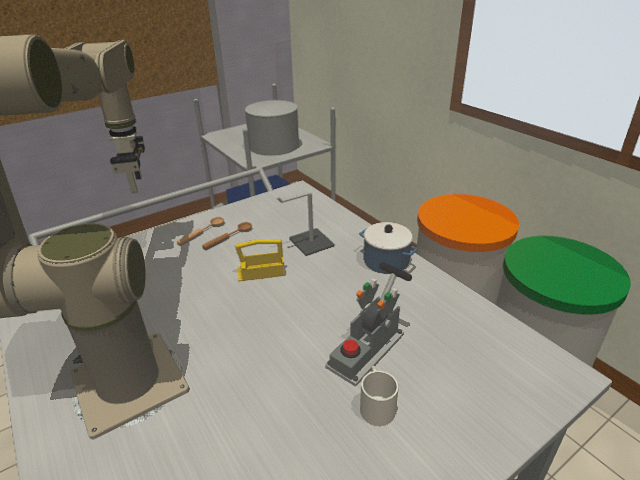

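Top view: red button at (444,308), T-bar (413,235)–(448,227), scoop near (261,306), hook stand near (246,227), pot (332,168), cup (494,317). The side view shows the same layout. Next I'm enlarging crops to measure.

```bash
python3 -c "
from h import *
t=load('top')['frame'];s=load('side')['frame']
r=lambda im,x,y,w,h,k:cv2.resize(im[y:y+h,x:x+w],None,fx=k,fy=k,interpolation=cv2.INTER_CUBIC)
a=np.hstack([r(t,390,215,100,120,4),r(t,215,200,100,150,4)[:480] if 0 else r(t,205,200,100,150,3.2)])
" ; python3 -c "
from h import *
t=load('top')['frame'];s=load('side')['frame']
o=np.zeros((600,800,3),np.uint8)
def put(im,x,y,w,h,X,Y,k=4): o[Y:Y+h*k,X:X+w*k]=cv2.resize(im[y:y+h,x:x+w],None,fx=k,fy=k,interpolation=cv2.INTER_CUBIC)
put(t,395,220,100,75+0,0,0); put(t,210,198,100,75,400,0)
put(t,400,270,50,75,0,300) if 0 else put(t,395,270,75,75,0,300); put(t,225,270,75,75,300,300)
cv2.imwrite('pics/ctop.png',o[:,:,::-1])
o[:]=0
put(s,325,255,100,125,0,0); put(s,230,185,100,100,400,0)
cv2.imwrite('pics/cside.png',o[:,:,::-1])
"
```

```text
(no output)
```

View pics/ctop.png

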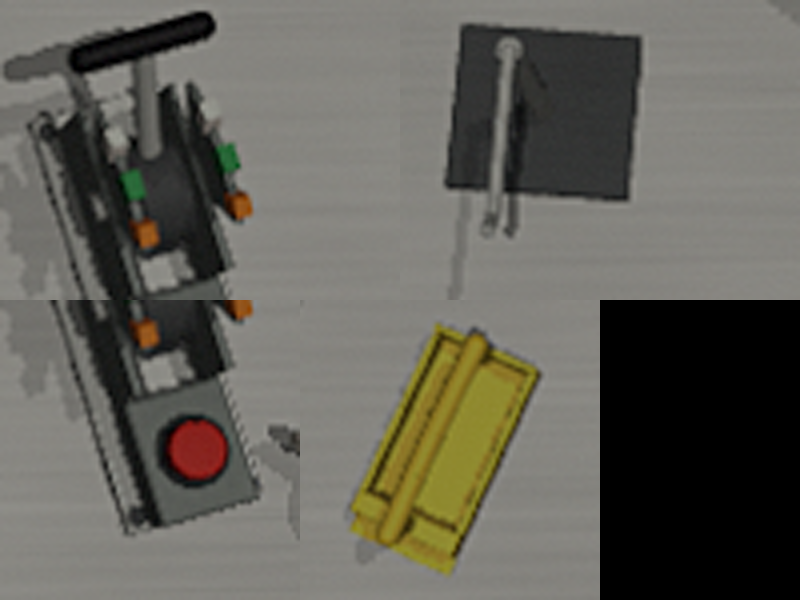

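View pics/cside.png

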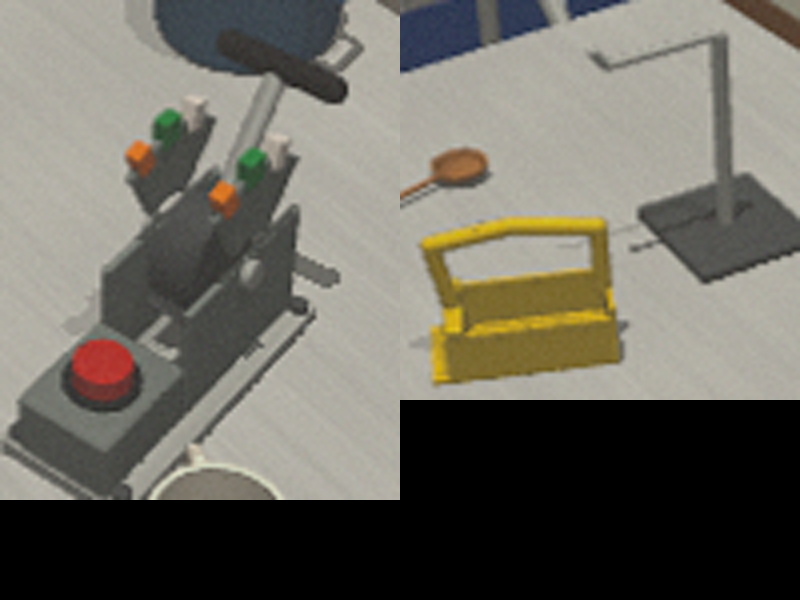

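Crops (full-frame pixels). Top view:
- T-bar ends are about (416,234.5) and (445,226), and the button is at (444.5,307.5).
- The post top is at (237,210) and the hook tip at (232.5,255).
- The scoop bar runs (269.5,280) to (247.5,329).

Side view:
- The T-bar runs (382,265.5) to (409.5,277.5), and the button is at (350.5,347).
- The post top is at (309.5,195) and the hook tip at (279,199).

The lever seems to be at rest.

```bash
python3 -c "
from h import *
np.set_printoptions(precision=4,suppress=True)
T=load('top');S=load('side')
def p(n,a,b=None,z=None):
    if b: print(n,*tri(T,a,S,b))
    if z is not None: print('   z-plane top',atz(T,*a,z), 'side' ,atz(S,*b,z) if b else '')
p('barL',(416.25,234.5),(382,265.5)); p('barR',(445,226.25),(409.5,277.5));p('barC',(430.6,230.4),(395.75,271.5),.177)
p('btn',(444.5,307.5),(350.5,347.5),.073)
# green marks: left, right
p('grL',(428.3,266.2),(366.8,286.5),.165);p('grR',(452.2,259.5),(388,296.5),.165)
p('whL',(423.8,255),(373.5,282.5),.16);p('orL',(431.8,278.5),(360,294.5))
p('post',(237,210),(309.5,195),.189);p('tip',(232.5,255),(279.2,199),.199)
p('barhi',(269.5,280),(380,1),.108);p('barlo',(247.5,329),(1,1),.108);p('apex',(259,303.75),(357,1),.118)
p('side bar far end',(269,281),(230+51,185+55),.108);p('near end',(248,328),(236.5,245.5),.108);p('apex',(259.5,303.5),(230+27.5,185+55),.118)
for n,a in dict(base1=(225,204.5),base2=(270,207),base3=(267.5,247.5),base4=(221.5,245)).items(): p(n,a,None,.01)
p('pot',(332,163),None,.127);p('cup',(494,317),None,.085);p('spb1',(163,280),None,.01);p('spb2',(175,345),None,.01)
for uv in [(225+(437-300)/4,270+25/4),(225+(540-300)/4,270+75/4),(225+(450-300)/4,270+272/4),(225+(350-300)/4,270+230/4)]: p('scoopcorner',uv,None,.05)
"
```

```text
barL [ 0.6056 -0.1818  0.1795] 0.0013170610803293682
barR [ 0.6271 -0.2518  0.1757] 0.006298855418322615
barC [ 0.6166 -0.2169  0.1771] 0.004438788899779493
   z-plane top [ 0.6148 -0.2156  0.177 ] side [ 0.6191 -0.2174  0.177 ]
btn [ 0.4444 -0.2643  0.0663] 0.002872835473983848
   z-plane top [ 0.4428 -0.2621  0.073 ] side [ 0.4418 -0.2697  0.073 ]
grL [ 0.534  -0.2094  0.1663] 0.00292110218480163
   z-plane top [ 0.5329 -0.2088  0.165 ] side [ 0.5365 -0.2087  0.165 ]
grR [ 0.5491 -0.2658  0.1666] 0.0035664758632839456
   z-plane top [ 0.5479 -0.2651  0.165 ] side [ 0.5523 -0.265   0.165 ]
whL [ 0.5614 -0.2014  0.1599] 0.0033830350366707315
   z-plane top [ 0.5599 -0.2005  0.16  ] side [ 0.563 -0.202  0.16 ]
orL [ 0.5064 -0.2175  0.1611] 0.003994232831714495
post [0.6687 0.2324 0.1792] 0.0023134014380450825
   z-plane top [0.6654 0.2317 0.189 ] side [0.6598 0.2166 0.189 ]
tip [0.5615 0.2384 0.1972] 0.005164703048382017
   z-plane top [0.5589 0.2393 0.199 ] side [0.5624 0.2346 0.199 ]
barhi [0.5497 0.0198 0.7465] 0.2870486891807061
   z-plane top [0.5113 0.1623 0.108 ] side [4.9513 4
[... 438 characters left out ...]
 top [0.3978 0.213  0.108 ] side [0.3978 0.2134 0.108 ]
apex [0.454  0.1852 0.1201] 0.001189983221387679
   z-plane top [0.4547 0.1851 0.118 ] side [0.4548 0.1884 0.118 ]
   z-plane top [0.7221 0.2871 0.01  ] side 
   z-plane top [0.7139 0.1689 0.01  ] side 
   z-plane top [0.6065 0.1751 0.01  ] side 
   z-plane top [0.6143 0.2944 0.01  ] side 
   z-plane top [0.7952 0.0085 0.127 ] side 
   z-plane top [ 0.4175 -0.3787  0.085 ] side 
   z-plane top [0.5247 0.4438 0.01  ] side 
   z-plane top [0.3597 0.4082 0.01  ] side 
   z-plane top [0.5273 0.1924 0.05  ] side 
   z-plane top [0.4954 0.1281 0.05  ] side 
   z-plane top [0.3748 0.1837 0.05  ] side 
   z-plane top [0.4009 0.2454 0.05  ] side
```

The lever is at 0, with the hinge at about (0.541,-0.2365) and console yaw about 15.3°. The hook seat is at about (0.610,0.235) with stand yaw about -3.5°. The scoop bar's middle is at (0.4545,0.1865) with yaw about -24°. Next: a planning helper, then the move to behind the lever bar.

```bash
cat > plan.py <<'E'
from h import *
def yawR(yd):  # tool down, tool y at yaw yd deg
    y=np.radians(yd); Y=np.array([np.cos(y),np.sin(y),0]); Z=np.array([0,0,-1.]); return np.stack([np.cross(Y,Z),Y,Z],1)
def plan(wps,start=None):
    """wps: (x,y,z,yaw) list; prints calls (shift shares, turn shares)"""
    s=robot.read_state()
    if start is None: p=s['tool_pos'].copy();R=Ro.from_rotvec(s['orientation']).as_matrix()
    else: p=np.array(start[:3]);R=yawR(start[3])
    for w in wps:
        Rt=yawR(w[3]); tp=np.array(w[:3])
        n=0
        while True:
            d=R.T@(tp-p); rv=Ro.from_matrix(R.T@Rt).as_rotvec()
            k=int(max(1,np.ceil(max(np.abs(d).max()/.2,np.linalg.norm(d)/.24,np.degrees(np.linalg.norm(rv))/42)-.02)))
            a=np.round(d/k/.2,3); b=np.round(rv/k/(np.pi/2),3)
            print(a.tolist(),b.tolist(),'rows~%.1f'%max(np.linalg.norm(a)*4,np.linalg.norm(b)*90/8.59))
            p=p+R@(a*.2); R=R@Ro.from_rotvec(b*np.pi/2).as_matrix(); n+=1
            if k==1: break
        print('  ->',np.round(p,4),w)
    y=np.degrees(np.arctan2(R[1,1],R[0,1])); print('end yaw',y)
H=np.array([.541,-.2365]);ex=np.array([.9646,.2638])
def con(x,z,yaw=15.3): return (*(H+x*ex),z,yaw)
E
python3 -c "
from plan import *
plan([(.23,.554,.27,67.4),(.42,.25,.28,15.3),con(.135,.27),con(.135,.168)])"
```

```text
[0.001, 0.001, -0.261] [-0.001, -0.0, 0.0] rows~1.0
  -> [0.2299 0.554  0.2699] (0.23, 0.554, 0.27, 67.4)
[-0.73, -0.519, -0.025] [-0.0, -0.0, 0.29] rows~3.6
[-0.885, -0.145, -0.026] [-0.0, -0.0, 0.289] rows~3.6
  -> [0.42   0.2501 0.2801] (0.42, 0.25, 0.28, 15.3)
[-0.835, 0.205, 0.017] [-0.0, -0.0, 0.0] rows~3.4
[-0.836, 0.205, 0.017] [-0.0, -0.0, 0.0] rows~3.4
[-0.835, 0.206, 0.016] [-0.0, -0.0, 0.0] rows~3.4
  -> [ 0.6713 -0.2008  0.27  ] (np.float64(0.6712210000000001), np.float64(-0.20088699999999998), 0.27, 15.3)
[-0.001, -0.0, 0.51] [-0.0, -0.0, 0.0] rows~2.0
  -> [ 0.6713 -0.201   0.168 ] (np.float64(0.6712210000000001), np.float64(-0.20088699999999998), 0.168, 15.3)
end yaw 15.324090071623987
```

Call:
jog_arm --rows '[[[0, 0, -0.26], [0, 0, 0]], [[0, 0, -0.26], [0, 0, 0]]]' --hand 1 --squeeze 20

```text
t: 0.3
tool_pos: [0.2311, 0.5559, 0.2766]
orientation: [0.614, 3.079, 0.011]
force: [-0.2, 1.0, 1.4]
opening: 0.0815
gripper_force: 0.0
```

Call:
jog_arm --rows '[[[-0.73, -0.52, -0.025], [0, 0, 0.29]], [[-0.73, -0.52, -0.025], [0, 0, 0.29]], [[-0.73, -0.52, -0.025], [0, 0, 0.29]], [[-0.73, -0.52, -0.025], [0, 0, 0.29]], [[-0.73, -0.52, -0.025], [0, 0, 0.29]]]'

```text
t: 0.8
tool_pos: [0.3272, 0.3994, 0.2761]
orientation: [1.3, 2.859, 0.001]
force: [-0.2, 0.9, 0.1]
opening: 0.0416
gripper_force: 0.0
```

Call:
jog_arm --rows '[[[-0.885, -0.145, -0.025], [0, 0, 0.29]], [[-0.885, -0.145, -0.025], [0, 0, 0.29]], [[-0.885, -0.145, -0.025], [0, 0, 0.29]], [[-0.885, -0.145, -0.025], [0, 0, 0.29]], [[-0.885, -0.145, -0.025], [0, 0, 0.29]]]'

```text
t: 1.3
tool_pos: [0.4218, 0.2479, 0.2807]
orientation: [1.911, 2.492, 0.0]
force: [-0.5, -0.6, 0.4]
opening: 0.0024
gripper_force: 0.0
```

Call:
jog_arm --rows '[[[-0.835, 0.205, 0.017], [0, 0, 0]], [[-0.835, 0.205, 0.017], [0, 0, 0]], [[-0.835, 0.205, 0.017], [0, 0, 0]], [[-0.835, 0.205, 0.017], [0, 0, 0]], [[-0.835, 0.205, 0.017], [0, 0, 0]]]'

```text
t: 1.8
tool_pos: [0.5045, 0.0986, 0.2767]
orientation: [-1.91, -2.494, 0.001]
force: [-0.3, 0.3, 0.6]
opening: 0.0008
gripper_force: 0.0
```

Call:
jog_arm --rows '[[[-0.835, 0.205, 0.017], [0, 0, 0]], [[-0.835, 0.205, 0.017], [0, 0, 0]], [[-0.835, 0.205, 0.017], [0, 0, 0]], [[-0.835, 0.205, 0.017], [0, 0, 0]], [[-0.835, 0.205, 0.017], [0, 0, 0]]]'

```text
t: 2.3
tool_pos: [0.588, -0.051, 0.2729]
orientation: [-1.908, -2.494, 0.0]
force: [-0.4, 0.1, 0.4]
opening: 0.0003
gripper_force: 0.0
```

Call:
jog_arm --rows '[[[-0.835, 0.205, 0.017], [0, 0, 0]], [[-0.835, 0.205, 0.017], [0, 0, 0]], [[-0.835, 0.205, 0.017], [0, 0, 0]], [[-0.835, 0.205, 0.017], [0, 0, 0]], [[-0.835, 0.205, 0.017], [0, 0, 0]]]'

```text
t: 2.8
tool_pos: [0.6714, -0.2008, 0.269]
orientation: [-1.907, -2.495, 0.0]
force: [0.4, -0.2, 1.1]
opening: 0.0004
gripper_force: 0.0
```

Call:
jog_arm --rows '[[[0, 0, 0.25], [0, 0, 0]], [[0, 0, 0.505], [0, 0, 0]], [[0, 0, 0.505], [0, 0, 0]]]'

```text
t: 3.1
tool_pos: [0.6659, -0.1957, 0.1602]
orientation: [-1.895, -2.487, 0.005]
force: [-1.5, 1.4, -2.0]
opening: 0.0006
gripper_force: 0.0
```

Call:
jog_arm --rows '[[[0, -0.08, 0], [0, 0, 0]], [[0, -0.16, 0], [0, 0, 0]], [[0, -0.22, -0.03], [0, 0, 0]], [[0, -0.28, -0.06], [0, 0, 0]], [[0, -0.34, -0.09], [0, 0, 0]]]'

```text
t: 3.6
tool_pos: [0.608, -0.2162, 0.1929]
orientation: [1.899, 2.494, 0.007]
force: [5.9, 2.9, 1.9]
opening: 0.0006
gripper_force: 3.1
```

Call:
jog_arm --rows '[[[0, -0.05, -0.015], [0, 0, 0]], [[0, -0.1, -0.02], [0, 0, 0]], [[0, -0.14, -0.03], [0, 0, 0]], [[0, -0.18, -0.035], [0, 0, 0]], [[0, -0.18, -0.035], [0, 0, 0]]]'

```text
t: 4.1
tool_pos: [0.5752, -0.2256, 0.2038]
orientation: [1.896, 2.49, 0.011]
force: [4.8, 8.8, 20.5]
opening: 0.0002
gripper_force: 9.4
```

```bash
python3 -c "
from plan import *
s=robot.read_state();d=s['tool_pos'][:2]-H;print(d@ex,d@[-ex[1],ex[0]],s['tool_pos'],s['force'])
t=snap('top','t1.png')['frame'];s=snap('side','s1.png')['frame']
o=np.zeros((500,800,3),np.uint8)
def put(im,x,y,w,h,X,Y,k=4): o[Y:Y+h*k,X:X+w*k]=cv2.resize(im[y:y+h,x:x+w],None,fx=k,fy=k,interpolation=cv2.INTER_CUBIC)
put(t,385,220,100,125,0,0);put(s,325,255,100,125,400,0)
cv2.imwrite('pics/c1.png',o[:,:,::-1])"
```

```text
0.03584125581894975 0.0015173318382871274 [ 0.57517071 -0.22558193  0.20376604] [ 4.76740942  8.81410874 20.53774962]
```

View pics/c1.png

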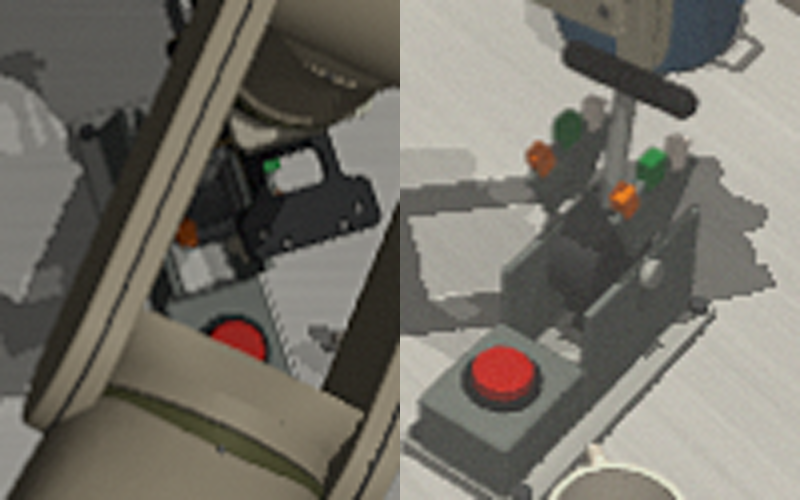

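The lever is partly over, with the bar's centre at side px (382.5,274.5), and there are 20 N upwards on the tool, so I'm checking the bar angle.

```bash
python3 -c "
from plan import *
S=load('side')
for a in [0,.35,.5,.6,.7,.75,.8]:
    th=.7-a;b=con(.12*np.sin(th),.085+.12*np.cos(th));print(a,np.round(b[:3],3),.12*np.sin(th),proj(S,b[:3]))
s=robot.read_state();print(s['tool_pos'],s['force'],s['wrist_torque'],Ro.from_rotvec(s['orientation']).as_matrix().round(3))"
```

```text
0 [ 0.616 -0.216  0.177] 0.07730612246852292 [394.28706461 271.8400277 ]
0.35 [ 0.581 -0.226  0.198] 0.04114773689465416 [386.57395632 272.12240388]
0.5 [ 0.564 -0.23   0.203] 0.023840319695407338 [382.58406756 274.04092133]
0.6 [ 0.553 -0.233  0.204] 0.011980009997619374 [379.75545366 275.92351499]
0.7 [ 0.541 -0.236  0.205] 0.0 [376.82606658 278.27819595]
0.75 [ 0.535 -0.238  0.205] -0.005997500312481405 [375.33362553 279.62750305]
0.8 [ 0.529 -0.24   0.204] -0.011980009997619388 [373.82835631 281.08784952]
[ 0.5753204  -0.22552918  0.2037618 ] [ 4.37634194  8.9993119  20.18303715] [ 1.58394761 -0.56301241 -0.05221326] [[-0.266  0.964  0.014]
 [ 0.964  0.266 -0.002]
 [-0.005  0.013 -1.   ]]
```

The lever is at about 0.5 rad and the fingertip's edge is riding on the bar. I'll back off, go lower (z 0.178, just above the rims), and push again with the finger flank.

Call:
jog_arm --rows '[[[0, 0.16, 0], [0, 0, 0]], [[0, 0.32, 0], [0, 0, 0]], [[0, 0.32, 0.075], [0, 0, 0]], [[0, 0.32, 0.075], [0, 0, 0]], [[0, 0.32, 0.075], [0, 0, 0]]]'

```text
t: 4.7
tool_pos: [0.6315, -0.2106, 0.1803]
orientation: [-1.906, -2.497, 0.0]
force: [0.7, -0.1, 0.8]
opening: 0.0
gripper_force: 0.0
```

Call:
jog_arm --rows '[[[0, -0.06, 0], [0, 0, 0]], [[0, -0.12, 0], [0, 0, 0]], [[0, -0.18, 0], [0, 0, 0]], [[0, -0.24, 0], [0, 0, 0]], [[0, -0.28, 0], [0, 0, 0]]]'

```text
t: 5.2
tool_pos: [0.5808, -0.2266, 0.1848]
orientation: [1.901, 2.489, 0.007]
force: [2.1, -0.1, 1.1]
opening: 0.0006
gripper_force: 1.7
```

Call:
jog_arm --rows '[[[0, -0.03, 0], [0, 0, 0]], [[0, -0.06, 0], [0, 0, 0]], [[0, -0.09, 0], [0, 0, 0]], [[0, -0.09, 0], [0, 0, 0]]]'

```text
t: 5.6
tool_pos: [0.5611, -0.2316, 0.1821]
orientation: [1.906, 2.492, 0.002]
force: [4.2, 0.4, 3.4]
opening: 0.0005
gripper_force: 2.2
```

```bash
cat > look.py <<'E'
from plan import *
s=robot.read_state();d=s['tool_pos'][:2]-H;print(d@ex,d@[-ex[1],ex[0]],s['tool_pos'],s['force'])
S=snap('side','s2.png')
# dark T-bar detection: fit of very dark elongated blob near the arc
best=[]
g=S['frame'].astype(int).max(2)
for a in np.arange(0,1.23,.02):
    th=.7-a; b=np.array(con(.12*np.sin(th),.085+.12*np.cos(th))[:3])
    ey=np.array([-ex[1],ex[0],0]); v=[]
    for k in np.linspace(-.042,.042,15):
        for dz in (-.004,0,.004):
            u=proj(S,b+ey*k+np.array([0,0,dz])); v.append(g[int(round(u[1])),int(round(u[0]))])
    best.append((np.mean(v),round(a,2)))
print(sorted(best)[:4])
E
python3 look.py
```

```text
0.02066729694629219 -0.0005239352977136364 [ 0.56107301 -0.23155357  0.18209482] [4.18437317 0.42502193 3.41100258]
[(np.float64(54.53333333333333), np.float64(0.74)), (np.float64(55.577777777777776), np.float64(0.72)), (np.float64(57.46666666666667), np.float64(0.76)), (np.float64(57.84444444444444), np.float64(0.7))]
```

The lever is at about 0.73; I'll push 10 mm more to click in, then back off.

Call:
jog_arm --rows '[[[0, -0.05, 0], [0, 0, 0]], [[0, -0.05, 0], [0, 0, 0]], [[0, -0.05, 0], [0, 0, 0]]]'

```text
t: 5.95
tool_pos: [0.5514, -0.2337, 0.1801]
orientation: [1.907, 2.495, 0.001]
force: [3.6, 0.7, 3.8]
opening: 0.0006
gripper_force: 2.3
```

Call:
jog_arm --rows '[[[0, 0.1, 0], [0, 0, 0]], [[0, 0.3, 0], [0, 0, 0]], [[0, 0.4, 0], [0, 0, 0]], [[0, 0.4, 0], [0, 0, 0]], [[0, 0.4, 0], [0, 0, 0]]]'

```text
t: 6.45
tool_pos: [0.6271, -0.2124, 0.1778]
orientation: [-1.905, -2.494, 0.003]
force: [-0.8, 0.6, -0.3]
opening: 0.0004
gripper_force: 0.0
```

```bash
python3 look.py
```

```text
0.0894222041525908 0.0005542340918886363 [ 0.6271067  -0.21237686  0.1778406 ] [-0.83999871  0.56409733 -0.27696374]
[(np.float64(54.577777777777776), np.float64(0.7)), (np.float64(56.37777777777778), np.float64(0.68)), (np.float64(56.53333333333333), np.float64(0.64)), (np.float64(57.022222222222226), np.float64(0.66))]
```

The lever is latched at 0.70 and released. On to the scoop.

```bash
python3 -c "
from plan import *
plan([con(.0895,.27),(.4855,.1725,.22,65.9),(.4855,.1725,.088,65.9)])"
```

```text
[-0.001, 0.001, -0.459] [-0.002, -0.001, -0.001] rows~1.8
  -> [ 0.6274 -0.2129  0.27  ] (np.float64(0.6273317), np.float64(-0.2128899), 0.27, 15.3)
[0.682, -0.058, 0.083] [0.0, 0.0, -0.187] rows~2.8
[0.67, 0.141, 0.083] [0.0, 0.0, -0.187] rows~2.8
[0.6, 0.329, 0.083] [0.0, 0.0, -0.188] rows~2.8
  -> [0.4854 0.1725 0.2201] (0.4855, 0.1725, 0.22, 65.9)
[0.0, 0.0, 0.66] [0.0, 0.0, 0.0] rows~2.6
  -> [0.4855 0.1725 0.0881] (0.4855, 0.1725, 0.088, 65.9)
end yaw 65.90239384298391
```

Call:
jog_arm --rows '[[[0, 0, -0.25], [0, 0, 0]], [[0, 0, -0.46], [0, 0, 0]], [[0, 0, -0.46], [0, 0, 0]]]' --hand -1

```text
t: 6.8
tool_pos: [0.6298, -0.2145, 0.2802]
orientation: [1.902, 2.486, 0.004]
force: [0.5, 0.2, 0.2]
opening: 0.0202
gripper_force: 0.0
```

Call:
jog_arm --rows '[[[0.68, -0.06, 0.083], [0, 0, -0.187]], [[0.68, -0.06, 0.083], [0, 0, -0.187]], [[0.68, -0.06, 0.083], [0, 0, -0.187]], [[0.68, -0.06, 0.083], [0, 0, -0.187]]]'

```text
t: 7.2
tool_pos: [0.5783, -0.0811, 0.2537]
orientation: [-1.516, -2.748, -0.0]
force: [-0.1, -0.1, 0.8]
opening: 0.0521
gripper_force: 0.0
```

Call:
jog_arm --rows '[[[0.67, 0.14, 0.083], [0, 0, -0.187]], [[0.67, 0.14, 0.083], [0, 0, -0.187]], [[0.67, 0.14, 0.083], [0, 0, -0.187]], [[0.67, 0.14, 0.083], [0, 0, -0.187]]]'

```text
t: 7.6
tool_pos: [0.5315, 0.0464, 0.2374]
orientation: [-1.098, -2.941, -0.0]
force: [-0.2, -0.2, -0.0]
opening: 0.0839
gripper_force: 0.0
```

Call:
jog_arm --rows '[[[0.6, 0.33, 0.083], [0, 0, -0.187]], [[0.6, 0.33, 0.083], [0, 0, -0.187]], [[0.6, 0.33, 0.083], [0, 0, -0.187]], [[0.6, 0.33, 0.083], [0, 0, -0.187]], [[0.6, 0.33, 0.083], [0, 0, -0.187]]]'

```text
t: 8.1
tool_pos: [0.4867, 0.1715, 0.2216]
orientation: [0.66, 3.071, -0.002]
force: [0.8, -0.2, -0.4]
opening: 0.0929
gripper_force: 0.0
```

```bash
python3 -c "
from plan import *
plan([(.4855,.1725,.088,65.9)])"
```

```text
[0.008, 0.003, 0.668] [-0.001, 0.0, -0.002] rows~2.7
  -> [0.4855 0.1726 0.088 ] (0.4855, 0.1725, 0.088, 65.9)
end yaw 65.9114287621685
```

Call:
jog_arm --rows '[[[0.01, 0, 0.2], [0, 0, 0]], [[0.01, 0, 0.4], [0, 0, 0]], [[0.01, 0, 0.55], [0, 0, 0]], [[0.01, 0, 0.665], [0, 0, 0]], [[0.01, 0, 0.665], [0, 0, 0]]]'

```text
t: 8.6
tool_pos: [0.4827, 0.1703, 0.085]
orientation: [-0.664, -3.065, 0.006]
force: [-0.7, -0.9, -0.8]
opening: 0.0929
gripper_force: 0.0
```

Call:
jog_arm --rows '[[[0, 0, 0], [0, 0, 0]], [[0, 0, 0], [0, 0, 0]], [[0, 0, 0], [0, 0, 0]], [[0, 0, 0], [0, 0, 0]], [[0, 0, 0], [0, 0, 0]]]' --hand 1 --squeeze 40

```text
t: 9.1
tool_pos: [0.4851, 0.1735, 0.0895]
orientation: [0.66, 3.07, 0.001]
force: [-0.0, 0.1, -0.2]
opening: 0.0575
gripper_force: 0.0
```

Call:
jog_arm --rows '[[[0, 0, 0], [0, 0, 0]], [[0, 0, 0], [0, 0, 0]], [[0, 0, 0], [0, 0, 0]], [[0, 0, 0], [0, 0, 0]], [[0, 0, 0], [0, 0, 0]]]'

```text
t: 9.6
tool_pos: [0.4845, 0.1733, 0.0886]
orientation: [-0.66, -3.071, 0.0]
force: [-0.6, 1.0, -0.1]
opening: 0.0177
gripper_force: 0.3
```

Call:
jog_arm --rows '[[[0, 0, 0], [0, 0, 0]], [[0, 0, 0], [0, 0, 0]], [[0, 0, 0], [0, 0, 0]]]'

```text
t: 9.9
tool_pos: [0.4846, 0.1734, 0.0886]
orientation: [-0.66, -3.071, -0.0]
force: [0.5, 1.0, -0.3]
opening: 0.0126
gripper_force: 40.0
```

Call:
jog_arm --rows '[[[0, 0, -0.05], [0, 0, 0]], [[0, 0, -0.15], [0, 0, 0]], [[0, 0, -0.25], [0, 0, 0]], [[0, 0, -0.25], [0, 0, 0]]]'

```text
t: 10.3
tool_pos: [0.4867, 0.1738, 0.1423]
orientation: [0.659, 3.066, 0.004]
force: [1.3, 0.5, -1.5]
opening: 0.0127
gripper_force: 40.0
```

```bash
python3 -c "
from plan import *
t=snap('top','t3.png')['frame'];s=snap('side','s3.png')['frame']
o=np.zeros((600,800,3),np.uint8)
def put(im,x,y,w,h,X,Y,k=4): o[Y:Y+h*k,X:X+w*k]=cv2.resize(im[y:y+h,x:x+w],None,fx=k,fy=k,interpolation=cv2.INTER_CUBIC)
put(t,205,220,100,125,0,0);put(s,220,165,100,150,400,0)
cv2.imwrite('pics/c3.png',o[:,:,::-1])"
```

```text
(no output)
```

View pics/c3.png

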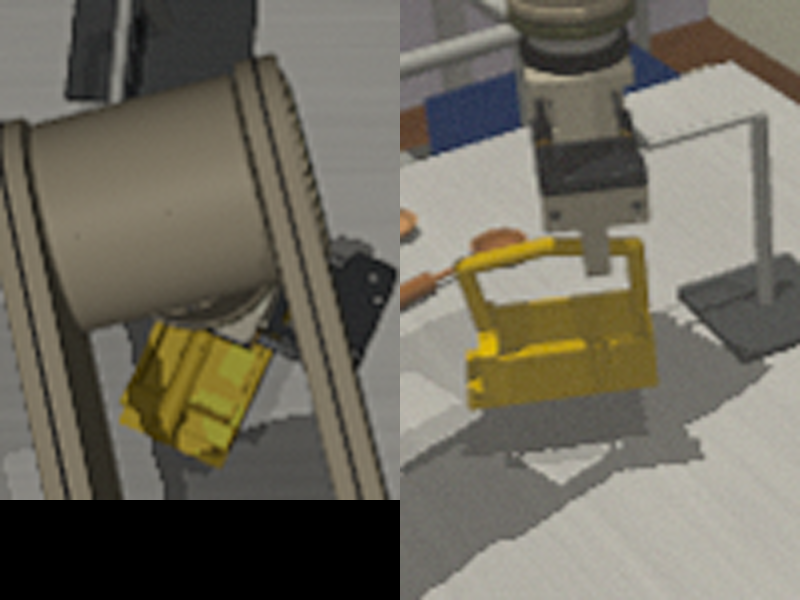

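The scoop is held level, with its bottom in the side crop running (470,408) to (655,385), the same slope as when it stood. Planning the pre-hook pose, insertion and lowering.

```bash
python3 -c "
from plan import *
plan([(.482,.21,.203,-3.6),(.6075,.2025,.203,-3.6)],start=(.4846,.1734,.1386,65.9))"
```

```text
[0.043, 0.081, -0.161] [0.0, 0.0, 0.386] rows~4.0
[0.082, 0.042, -0.161] [0.0, 0.0, 0.386] rows~4.0
  -> [0.4821 0.2101 0.203 ] (0.482, 0.21, 0.203, -3.6)
[0.001, 0.628, 0.0] [0.0, 0.0, 0.0] rows~2.5
  -> [0.6074 0.2024 0.203 ] (0.6075, 0.2025, 0.203, -3.6)
end yaw -3.579999999999989
```

Raise and turn gently, then check before insertion.

Call:
jog_arm --rows '[[[0, 0, -0.08], [0, 0, 0]], [[0, 0, -0.16], [0, 0, 0.07]], [[0.02, 0.04, -0.16], [0, 0, 0.16]], [[0.03, 0.06, -0.16], [0, 0, 0.25]], [[0.04, 0.08, -0.16], [0, 0, 0.34]]]'

```text
t: 10.9
tool_pos: [0.483, 0.1911, 0.169]
orientation: [-1.455, -2.783, 0.003]
force: [-0.3, -0.1, -2.0]
opening: 0.013
gripper_force: 40.0
```

Call:
jog_arm --rows '[[[0.02, 0.01, -0.04], [0, 0, 0.09]], [[0.04, 0.02, -0.08], [0, 0, 0.18]], [[0.06, 0.03, -0.12], [0, 0, 0.27]], [[0.085, 0.04, -0.16], [0, 0, 0.36]], [[0.085, 0.04, -0.16], [0, 0, 0.432]]]'

```text
t: 11.4
tool_pos: [0.4803, 0.2101, 0.2022]
orientation: [-2.298, -2.141, 0.001]
force: [0.3, 0.1, -1.1]
opening: 0.0128
gripper_force: 40.0
```

Call:
jog_arm --rows '[[[0, 0, 0], [0, 0, 0]], [[0, 0, 0], [0, 0, 0]], [[0, 0, 0], [0, 0, 0]]]'

```text
t: 11.7
tool_pos: [0.4801, 0.2094, 0.2017]
orientation: [-2.29, -2.15, 0.002]
force: [-0.4, 0.5, -1.7]
opening: 0.0128
gripper_force: 40.0
```

```bash
python3 -c "
from plan import *
plan([(.6075,.2025,.203,-3.6)])
t=snap('top','t4.png')['frame'];s=snap('side','s4.png')['frame']
o=np.zeros((600,800,3),np.uint8)
def put(im,x,y,w,h,X,Y,k=4): o[Y:Y+h*k,X:X+w*k]=cv2.resize(im[y:y+h,x:x+w],None,fx=k,fy=k,interpolation=cv2.INTER_CUBIC)
put(t,190,200,100,125,0,0);put(s,220,145,100,150,400,0)
cv2.imwrite('pics/c4.png',o[:,:,::-1])"
```

```text
[0.005, 0.638, -0.008] [-0.001, 0.0, -0.0] rows~2.6
  -> [0.6075 0.2024 0.2031] (0.6075, 0.2025, 0.203, -3.6)
end yaw -3.604155031953723
```

View pics/c4.png

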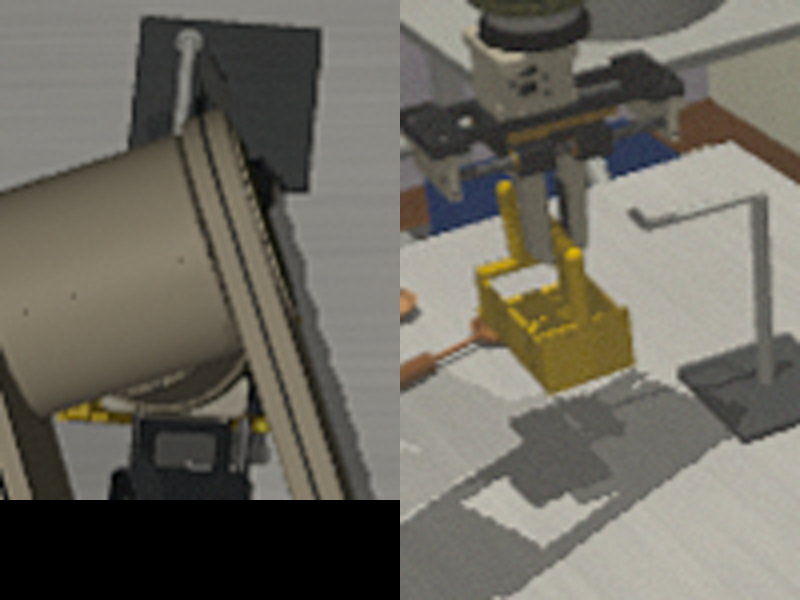

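The scoop faces the hook (tip at about (379,197) in the full side view), with the opening at hook height. Insert.

Call:
jog_arm --rows '[[[0, 0.08, 0], [0, 0, 0]], [[0, 0.16, 0], [0, 0, 0]], [[0, 0.24, 0], [0, 0, 0]], [[0, 0.32, 0], [0, 0, 0]], [[0, 0.4, 0], [0, 0, 0]]]'

```text
t: 12.3
tool_pos: [0.561, 0.2043, 0.2024]
orientation: [-2.292, -2.149, 0.0]
force: [0.2, -0.4, -1.1]
opening: 0.0129
gripper_force: 40.0
```

Call:
jog_arm --rows '[[[0.005, 0.06, 0], [0, 0, 0]], [[0.005, 0.12, 0], [0, 0, 0]], [[0.005, 0.18, 0], [0, 0, 0]], [[0.005, 0.24, 0], [0, 0, 0]], [[0.005, 0.24, 0], [0, 0, 0]]]'

```text
t: 12.8
tool_pos: [0.6092, 0.2018, 0.2021]
orientation: [2.293, 2.148, -0.001]
force: [-0.1, -0.1, -0.6]
opening: 0.013
gripper_force: 40.0
```

Call:
jog_arm --rows '[[[0, 0, 0.03], [0, 0, 0]], [[0, 0, 0.06], [0, 0, 0]], [[0, 0, 0.09], [0, 0, 0]], [[0, 0, 0.12], [0, 0, 0]], [[0, 0, 0.12], [0, 0, 0]]]'

```text
t: 13.3
tool_pos: [0.6074, 0.2022, 0.177]
orientation: [-2.292, -2.147, 0.003]
force: [-0.5, 0.5, -2.4]
opening: 0.0129
gripper_force: 40.0
```

```bash
python3 -c "
from plan import *
s=robot.read_state();print(s['tool_pos'],s['force'])
t=snap('top','t5.png')['frame'];s=snap('side','s5.png')['frame']
o=np.zeros((600,800,3),np.uint8)
def put(im,x,y,w,h,X,Y,k=4): o[Y:Y+h*k,X:X+w*k]=cv2.resize(im[y:y+h,x:x+w],None,fx=k,fy=k,interpolation=cv2.INTER_CUBIC)
put(t,190,180,100,125,0,0);put(s,250,145,100,150,400,0)
cv2.imwrite('pics/c5.png',o[:,:,::-1])"
```

```text
[0.60739512 0.20215131 0.1770373 ] [-0.51188927  0.47861377 -2.39061293]
```

View pics/c5.png

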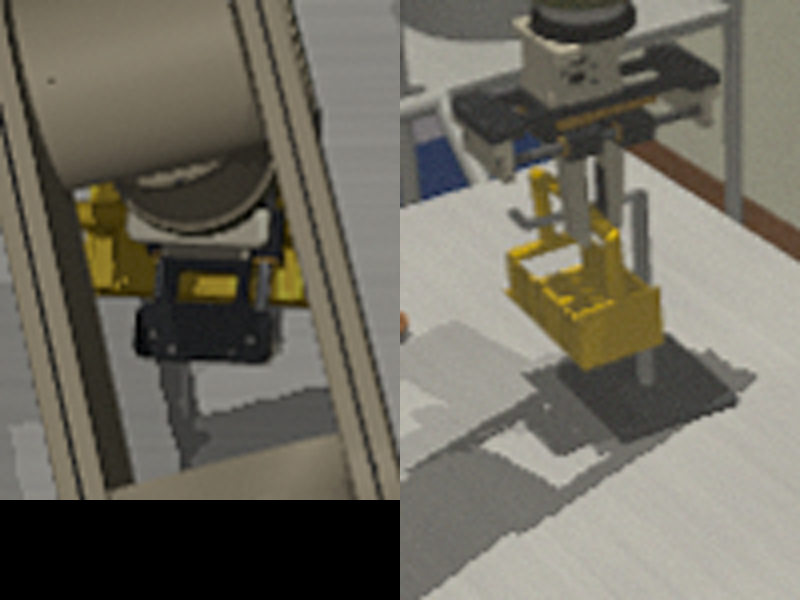

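The hook rod passes through the loop, its tip emerging left of the handle at crop (518,215). I'll lower the last few mm, watching the force.

Call:
jog_arm --rows '[[[0, 0, 0.01], [0, 0, 0]], [[0, 0, 0.015], [0, 0, 0]], [[0, 0, 0.015], [0, 0, 0]]]'

```text
t: 13.7
tool_pos: [0.6084, 0.2023, 0.1756]
orientation: [2.293, 2.148, -0.0]
force: [0.1, -1.3, -1.0]
opening: 0.013
gripper_force: 40.0
```

Call:
jog_arm --rows '[[[0, 0, 0.01], [0, 0, 0]], [[0, 0, 0.01], [0, 0, 0]], [[0, 0, 0.01], [0, 0, 0]]]'

```text
t: 14.0
tool_pos: [0.6084, 0.2023, 0.1736]
orientation: [-2.293, -2.148, 0.0]
force: [0.8, -0.3, -2.0]
opening: 0.0129
gripper_force: 40.0
```

Call:
jog_arm --rows '[[[0, 0, 0.01], [0, 0, 0]], [[0, 0, 0.01], [0, 0, 0]], [[0, 0, 0.01], [0, 0, 0]]]'

```text
t: 14.3
tool_pos: [0.6086, 0.2023, 0.1722]
orientation: [2.293, 2.147, 0.001]
force: [-1.2, -1.5, 2.5]
opening: 0.0131
gripper_force: 40.0
```

Call:
jog_arm --rows '[[[0, 0, 0.01], [0, 0, 0]], [[0, 0, 0.01], [0, 0, 0]], [[0, 0, 0.01], [0, 0, 0]]]'

```text
t: 14.6
tool_pos: [0.6089, 0.2022, 0.1707]
orientation: [2.292, 2.147, 0.002]
force: [-1.3, -2.8, 6.4]
opening: 0.0127
gripper_force: 40.0
```

It is seated on the rod (force now upward). Open and withdraw.

Call:
jog_arm --rows '[[[0, 0, -0.01], [0, 0, 0]], [[0, 0, -0.01], [0, 0, 0]], [[0, 0, -0.01], [0, 0, 0]], [[0, 0, -0.01], [0, 0, 0]], [[0, 0, -0.01], [0, 0, 0]]]' --hand 0.1

```text
t: 15.1
tool_pos: [0.6082, 0.2023, 0.1713]
orientation: [-2.293, -2.147, 0.001]
force: [0.0, 0.9, -0.5]
opening: 0.0413
gripper_force: 0.0
```

Call:
jog_arm --rows '[[[0, 0, -0.06], [0, 0, 0]], [[0, 0, -0.15], [0, 0, 0]], [[0, 0, -0.28], [0, 0, 0]], [[0, 0, -0.45], [0, 0, 0]], [[0, 0, -0.6], [0, 0, 0]]]'

```text
t: 15.6
tool_pos: [0.6084, 0.2023, 0.2942]
orientation: [2.293, 2.147, 0.002]
force: [0.2, -0.7, 1.4]
opening: 0.042
gripper_force: 0.0
```

```bash
python3 -c "
from plan import *
s=robot.read_state();print(s['tool_pos'],s['force'])
plan([(.55,.05,.28,-3.6+19),con(-.1,.27,15.3)],start=(*s['tool_pos'],-3.6))
t=snap('top','t6.png')['frame'];s=snap('side','s6.png')['frame']
o=np.zeros((600,800,3),np.uint8)
def put(im,x,y,w,h,X,Y,k=4): o[Y:Y+h*k,X:X+w*k]=cv2.resize(im[y:y+h,x:x+w],None,fx=k,fy=k,interpolation=cv2.INTER_CUBIC)
put(s,325,255,100,125,0,0);put(s,250,145,100,150,400,0)
cv2.imwrite('pics/c6.png',o[:,:,::-1])"
```

```text
[0.60841204 0.20230307 0.29424254] [ 0.16839111 -0.6817746   1.3800829 ]
[-0.778, -0.244, 0.071] [0.0, 0.0, -0.211] rows~3.3
  -> [0.5499 0.0501 0.28  ] (0.55, 0.05, 0.28, 15.4)
[-0.684, -0.462, 0.025] [0.0, 0.0, 0.0] rows~3.3
[-0.685, -0.461, 0.025] [0.0, 0.0, 0.001] rows~3.3
  -> [ 0.4446 -0.2629  0.27  ] (np.float64(0.44454000000000005), np.float64(-0.26288), 0.27, 15.3)
end yaw 15.299999999999995
```

View pics/c6.png

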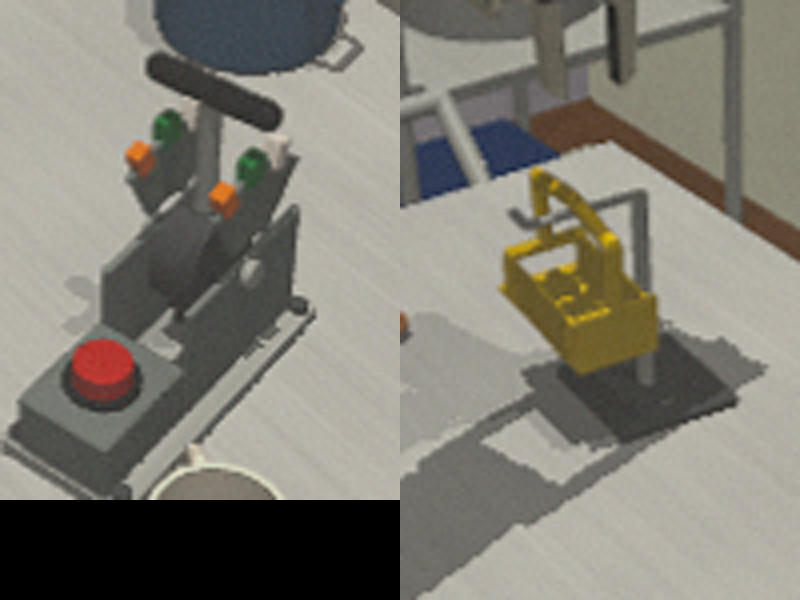

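The scoop hangs on the hook by itself, and the lever is still upright in the green notch. Next, the button: turn the tool so the narrow gripper side faces the lever, fingers closed.

```bash
python3 -c "
from plan import *
s=robot.read_state();p=s['tool_pos']
plan([(.57,.1,.285,-3.6-23),con(-.107,.26,-74.7),con(-.107,.088,-74.7)],start=(*p,-3.6))"
```

```text
[-0.526, -0.17, 0.071] [0.0, 0.0, 0.256] rows~2.7
  -> [0.5701 0.1    0.2849] (0.57, 0.1, 0.285, -26.6)
[-0.963, 0.113, 0.062] [0.0, 0.0, 0.267] rows~3.9
[-0.834, 0.496, 0.063] [0.0, 0.0, 0.267] rows~3.9
  -> [ 0.4378 -0.2647  0.2599] (np.float64(0.43778780000000006), np.float64(-0.2647266), 0.26, -74.7)
[0.0, 0.0, 0.86] [0.0, 0.0, 0.0] rows~3.4
  -> [ 0.4378 -0.2647  0.0879] (np.float64(0.43778780000000006), np.float64(-0.2647266), 0.088, -74.7)
end yaw -74.7
```

Call:
jog_arm --rows '[[[-0.526, -0.17, 0.07], [0, 0, 0.256]], [[-0.526, -0.17, 0.07], [0, 0, 0.256]], [[-0.526, -0.17, 0.07], [0, 0, 0.256]], [[-0.526, -0.17, 0.07], [0, 0, 0.256]]]' --hand 1 --squeeze 20

```text
t: 16.1
tool_pos: [0.5669, 0.0977, 0.2776]
orientation: [2.679, 1.641, -0.001]
force: [0.5, 0.3, 0.5]
opening: 0.0148
gripper_force: 0.0
```

Call:
jog_arm --rows '[[[-0.963, 0.113, 0.062], [0, 0, 0.267]], [[-0.963, 0.113, 0.062], [0, 0, 0.267]], [[-0.963, 0.113, 0.062], [0, 0, 0.267]], [[-0.963, 0.113, 0.062], [0, 0, 0.267]], [[-0.963, 0.113, 0.062], [0, 0, 0.267]]]'

```text
t: 16.6
tool_pos: [0.5001, -0.0861, 0.2654]
orientation: [2.959, 1.052, -0.001]
force: [-0.1, 0.3, 0.2]
opening: 0.0006
gripper_force: 0.0
```

Call:
jog_arm --rows '[[[-0.834, 0.496, 0.063], [0, 0, 0.267]], [[-0.834, 0.496, 0.063], [0, 0, 0.267]], [[-0.834, 0.496, 0.063], [0, 0, 0.267]], [[-0.834, 0.496, 0.063], [0, 0, 0.267]], [[-0.834, 0.496, 0.063], [0, 0, 0.267]]]'

```text
t: 17.1
tool_pos: [0.4334, -0.2681, 0.2525]
orientation: [3.114, 0.412, -0.001]
force: [0.6, 0.8, -0.4]
opening: 0.0006
gripper_force: 0.0
```

Call:
jog_arm --rows '[[[0, 0, 0], [0, 0, 0]], [[0, 0, 0], [0, 0, 0]]]'

```text
t: 17.3
tool_pos: [0.4355, -0.2635, 0.2529]
orientation: [-3.113, -0.419, -0.001]
force: [0.3, 0.9, 0.5]
opening: 0.0002
gripper_force: 0.0
```

```bash
python3 look.py; python3 -c "
from plan import *
plan([con(-.107,.088,-74.7)])"
```

```text
-0.10890988963286537 0.001797994693873945 [ 0.43547581 -0.26349491  0.25292762] [0.2988321  0.92321768 0.49908777]
[(np.float64(54.77777777777778), np.float64(0.7)), (np.float64(58.86666666666667), np.float64(0.68)), (np.float64(60.71111111111111), np.float64(0.72)), (np.float64(60.955555555555556), np.float64(0.66))]
[0.009, 0.01, 0.825] [-0.0, -0.0, 0.0] rows~3.3
  -> [ 0.4378 -0.2648  0.0879] (np.float64(0.43778780000000006), np.float64(-0.2647266), 0.088, -74.7)
end yaw -74.66135461626239
```

Call:
jog_arm --rows '[[[0, 0, 0.2], [0, 0, 0]], [[0, 0, 0.4], [0, 0, 0]], [[0, 0, 0.6], [0, 0, 0]], [[0, 0, 0.75], [0, 0, 0]], [[0, 0, 0.825], [0, 0, 0]]]'

```text
t: 17.85
tool_pos: [0.4336, -0.2622, 0.0846]
orientation: [-3.11, -0.418, 0.004]
force: [-1.7, 0.1, -0.2]
opening: 0.0003
gripper_force: 0.0
```

Call:
jog_arm --rows '[[[0, 0, 0.03], [0, 0, 0]], [[0, 0, 0.06], [0, 0, 0]], [[0, 0, 0.09], [0, 0, 0]], [[0, 0, 0.09], [0, 0, 0]]]'

```text
t: 18.25
tool_pos: [0.4356, -0.2655, 0.0709]
orientation: [3.112, 0.414, 0.004]
force: [0.2, 0.3, 0.2]
opening: 0.0004
gripper_force: 0.0
```

Call:
jog_arm --rows '[[[0, 0, 0.02], [0, 0, 0]], [[0, 0, 0.03], [0, 0, 0]], [[0, 0, 0.03], [0, 0, 0]]]'

```text
t: 18.55
tool_pos: [0.4354, -0.2656, 0.0648]
orientation: [3.112, 0.414, 0.003]
force: [2.3, -0.6, 4.3]
opening: 0.0005
gripper_force: 2.0
```

```bash
python3 look.py
```

```text
-0.10952967879160681 -0.00018456331843594298 [ 0.43540096 -0.26557069  0.06477922] [ 2.29934841 -0.55830985  4.30478675]
[(np.float64(54.44444444444444), np.float64(0.12)), (np.float64(54.71111111111111), np.float64(0.08)), (np.float64(55.08888888888889), np.float64(0.14)), (np.float64(55.333333333333336), np.float64(0.1))]
```

The lever springs back. I'll press a touch deeper and hold, then come up.

Call:
jog_arm --rows '[[[0, 0, 0.015], [0, 0, 0]], [[0, 0, 0.015], [0, 0, 0]], [[0, 0, 0.015], [0, 0, 0]], [[0, 0, 0.015], [0, 0, 0]], [[0, 0, 0.015], [0, 0, 0]]]'

```text
t: 19.1
tool_pos: [0.4354, -0.2656, 0.062]
orientation: [3.112, 0.414, 0.003]
force: [1.7, 1.2, 9.3]
opening: 0.0002
gripper_force: 4.9
```

Call:
jog_arm --rows '[[[0, 0, -0.1], [0, 0, 0]], [[0, 0, -0.3], [0, 0, 0]], [[0, 0, -0.5], [0, 0, 0]], [[0, 0, -0.75], [0, 0, 0]], [[0, 0, -0.9], [0, 0, 0]]]'

```text
t: 19.6
tool_pos: [0.4345, -0.2653, 0.244]
orientation: [3.112, 0.413, 0.002]
force: [1.5, -1.3, 0.9]
opening: 0.0002
gripper_force: 0.0
```

Call:
jog_arm --rows '[[[0, 0, 0], [0, 0, 0]], [[0, 0, 0], [0, 0, 0]], [[0, 0, 0], [0, 0, 0]]]'

```text
t: 19.9
tool_pos: [0.4333, -0.2643, 0.2384]
orientation: [-3.112, -0.414, 0.004]
force: [-0.1, 0.7, 0.3]
opening: 0.0003
gripper_force: 0.0
```

```bash
python3 look.py; python3 -c "
from h import *
cv2.imwrite('pics/end.png',cv2.imread('pics/s2.png')[130:430,200:500].repeat(2,0).repeat(2,1))"
```

```text
-0.11120666254046063 0.0016265943473632756 [ 0.43330565 -0.26426609  0.23840827] [-0.13313366  0.72705854  0.26002903]
[(np.float64(66.71111111111111), np.float64(0.02)), (np.float64(68.17777777777778), np.float64(0.0)), (np.float64(68.46666666666667), np.float64(0.08)), (np.float64(68.55555555555556), np.float64(0.04))]
```

View pics/end.png

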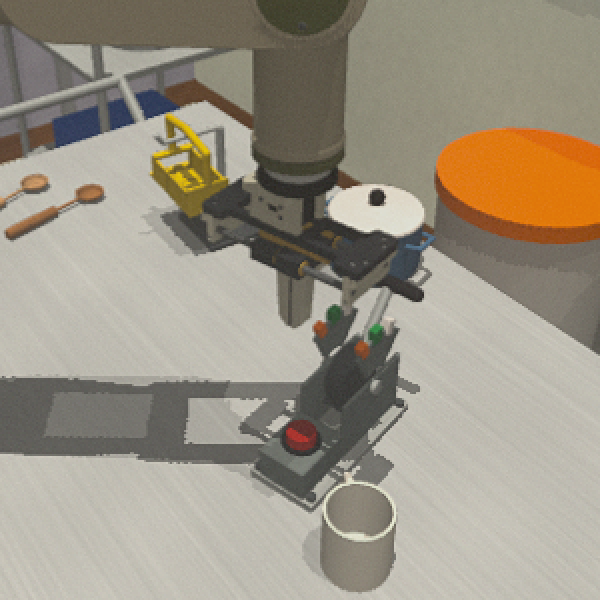

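The final view shows the scoop on the hook, the lever back at rest, the button up, and the pot, cup and spoons apparently in place. Handing in.

```bash
python3 -c "
from plant import robot
print(robot.close_job())"
```

```text
the job is handed in; nothing more can be done
None
```

I latched the brake in the green notch, hung the scoop on the hook, then pressed the button so the lever sprang back to rest, and handed the job in at about 20 s; the last picture shows nothing else disturbed, but no verdict was returned.

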